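# Balance a pair of centrifuge buckets

## Task

Get this pair of centrifuge buckets ready to spin: move tubes from the heavier bucket to the lighter one until the two pans of the balance stand level on their own. Every tube must end up pushed fully home in a hole of one of the buckets - press gently, never force a tube - and leave the buckets standing on their pans and everything else on the bench where it is.

Things in the scene. Friction and masses are not known exactly. Their poses are not given: they have to be found in the camera images.
- tall_1_mid (a point): Tall screw-cap tube, white plastic with a white ribbed cap, 110 mm tall over all, body 28 mm across its last 8 mm tapering to a 12 mm flat foot, cap 32 mm across and 18 mm high; weighs about 60 g (each tube up to 4% more or less). The point is its centre, half-way up, 55 mm below the top of the cap; z points up to the cap. Grip it by the cap or just under it.
- tall_2_mid (a point): Tall screw-cap tube, white plastic with a white ribbed cap, 110 mm tall over all, body 28 mm across its last 8 mm tapering to a 12 mm flat foot, cap 32 mm across and 18 mm high; weighs about 60 g (each tube up to 4% more or less). The point is its centre, half-way up, 55 mm below the top of the cap; z points up to the cap. Grip it by the cap or just under it.
- short_1_mid (a point): Short screw-cap tube, white plastic with a white ribbed cap, 82 mm tall over all, body 28 mm across its last 8 mm tapering to a 12 mm flat foot, cap 32 mm across and 18 mm high; weighs about 30 g (each tube up to 4% more or less). The point is its centre, half-way up, 41 mm below the top of the cap; z points up to the cap. Grip it by the cap or just under it.
- short_2_mid (a point): Short screw-cap tube, white plastic with a white ribbed cap, 82 mm tall over all, body 28 mm across its last 8 mm tapering to a 12 mm flat foot, cap 32 mm across and 18 mm high; weighs about 30 g (each tube up to 4% more or less). The point is its centre, half-way up, 41 mm below the top of the cap; z points up to the cap. Grip it by the cap or just under it.
- bucket_a: Centrifuge bucket, 0.95 kg: metal cup 142 x 46 mm, 42 mm high, with a grey insert and small ears at the short ends, standing loose on one of the pans (4 to 5 mm of play inside the lip). Origin: centre of its underside, x along its length, z up. Three round holes 30 mm across in a row at x = -44, 0, +44 mm, y = 0, with rubber-padded floors 6 mm above the origin (1 mm give per 6 N). One bucket starts with three tubes, the other with one.
- bucket_b: The other bucket, the same in every way as bucket_a; which pan each stands on varies.
- bucket_a_mouth (a point): Centre of the mouth of the middle hole of bucket_a, 42 mm above its underside, 36 mm above the hole's floor; axes as the bucket's. In every hole a sprung steel finger on the -y side bears on the tube: a tube set in lightly is held up 6 mm above the floor. Pushed with 6 to 10 N (the pan first sinks to its stop) it snaps past the finger, slides home and comes up firm; 12 to 16 N is ample. Drawing one out takes 2 to 6 N.
- bucket_b_mouth (a point): Centre of the mouth of the middle hole of bucket_b, 42 mm above its underside, 36 mm above the hole's floor; axes as the bucket's. In every hole a sprung steel finger on the -y side bears on the tube: a tube set in lightly is held up 6 mm above the floor. Pushed with 6 to 10 N (the pan first sinks to its stop) it snaps past the finger, slides home and comes up firm; 12 to 16 N is ample. Drawing one out takes 2 to 6 N.
- balance: Two-pan balance, fixed: base 150 x 300 mm, 36 mm high; middle housing and needle up to 135 mm high. Origin: centre of its underside; y along the beam to the left pan, x away from the robot, z up. Pans: steel trays 158 x 60 mm with a 6 mm lip, centred at y = +115 and -115 mm, floors 90 mm above the bench when level. They stay horizontal; one rises as the other sinks.
- beam (a joint): Tilt of the balance's beam, rad: 0 level, positive when the left (+y) pan is down; 0.0022 rad (0.25 mm of pan travel) for each gram of difference, stops at +-0.087 rad (one pan 10 mm low, the other 10 mm high); at rest in 1 to 2 s. On its stop, a pan pushed down with more than about 2 N still gives way on its overload spring, about 1 mm per newton, up to 14 mm.
- pot_1: Bystander: small specimen pot with a yellow lid, 47 mm across, 56 mm tall; origin under its centre.
- pot_2: Bystander: another such pot.
- marker: Bystander: black marker pen lying on the bench, 125 mm long (along its y), 14 mm thick; origin under its middle.
- dish: Bystander: low white dish, 90 mm across, 16 mm high; origin under its centre.
- jar: Bystander: glass jar with a metal lid, 76 mm across, 95 mm tall; origin under its centre.
- beaker: Bystander: empty glass beaker, 60 mm across, 75 mm tall; origin under its centre.

How it is judged (in metres and radians):
At the end, for the whole second after the job is handed in: All four tubes stand in holes of the two buckets, each within 2.5 mm of resting on its hole's floor; the beam is at rest within 0.026 rad of level (pans within 3 mm of their level height); both buckets stand upright on their pans (((z of tall_1_mid in the frame of bucket_a between 0.055 and 0.0635 m and x of tall_1_mid in the frame of bucket_a between -0.054 and 0.054 m and y of tall_1_mid in the frame of bucket_a between -0.006 and 0.006 m) or (z of tall_1_mid in the frame of bucket_b between 0.055 and 0.0635 m and x of tall_1_mid in the frame of bucket_b between -0.054 and 0.054 m and y of tall_1_mid in the frame of bucket_b between -0.006 and 0.006 m)) and ((z of tall_2_mid in the frame of bucket_a between 0.055 and 0.0635 m and x of tall_2_mid in the frame of bucket_a between -0.054 and 0.054 m and y of tall_2_mid in the frame of bucket_a between -0.006 and 0.006 m) or (z of tall_2_mid in the frame of bucket_b between 0.055 and 0.0635 m and x of tall_2_mid in the frame of bucket_b between -0.054 and 0.054 m and y of tall_2_mid in the frame of bucket_b between -0.006 and 0.006 m)) and ((z of short_1_mid in the frame of bucket_a between 0.041 and 0.0495 m and x of short_1_mid in the frame of bucket_a between -0.054 and 0.054 m and y of short_1_mid in the frame of bucket_a between -0.006 and 0.006 m) or (z of short_1_mid in the frame of bucket_b between 0.041 and 0.0495 m and x of short_1_mid in the frame of bucket_b between -0.054 and 0.054 m and y of short_1_mid in the frame of bucket_b between -0.006 and 0.006 m)) and ((z of short_2_mid in the frame of bucket_a between 0.041 and 0.0495 m and x of short_2_mid in the frame of bucket_a between -0.054 and 0.054 m and y of short_2_mid in the frame of bucket_a between -0.006 and 0.006 m) or (z of short_2_mid in the frame of bucket_b between 0.041 and 0.0495 m and x of short_2_mid in the frame of bucket_b between -0.054 and 0.054 m and y of short_2_mid in the frame of bucket_b between -0.006 and 0.006 m)) and value of joint beam between -0.026 and 0.026 rad and velocity of joint beam between -0.03 and 0.03 rad/s and distance of each of bucket_a, bucket_b from where it was at the start of the episode below 0.03 m and angle between each of bucket_a, bucket_b's own z axis and vertical below 0.08 rad); the robot touches nothing.
It fails at once if a tube is forced: more than 35 N between a tube and a bucket, of which the finger's grip makes about 13 N (contact force between any of tall_1, tall_2, short_1, short_2 and bucket_a above 35 N or contact force between any of tall_1, tall_2, short_1, short_2 and bucket_b above 35 N).
It fails at once if a bucket is lifted off its pan or tipped (distance of any of bucket_a, bucket_b from where it was at the start of the episode above 0.045 m or angle between any of bucket_a, bucket_b's own z axis and vertical above 0.2 rad).
It fails at once if a bystander is moved by more than 25 mm or knocked over (distance of any of pot_1, pot_2, marker, dish, jar, beaker from where it was at the start of the episode above 0.025 m or angle between any of pot_1, pot_2, marker, dish, jar, beaker's own z axis and vertical above 0.35 rad).
It also fails if it takes over 45 s, if anything falls off the work surface, if the arm or the gripper's body presses on something with over 40 N, if the wrist force passes 120 N, or if a joint passes its speed limit or range.

## Robot

A 7-joint arm with a two-finger parallel gripper is mounted at the origin on the work surface. World frame = base frame: x ahead of the robot, y to its left, z up, the work surface at z = 0. Lengths are in mm, angles in rad, forces in N, time in s.
With the tool pointing down it reaches from about 400 to 850 mm from the base axis. Payload 4.5 kg.
Tool frame: the origin (TCP) lies on the centre line of the jaws, within the pads' length; the fingertips stand 25 mm ahead of it and the grasp point (between the pads) lies 6 mm ahead of it; z points along the fingers, y is the line along which they close (so a half turn about z gives the same grasp; the last joint's range is limited). The gripper opens to 85 mm and grips with 20 to 120 N. Pads are 22 mm wide; open, the fingers measure 114 mm over their backs; the gripper's body (76 mm by 85 mm) begins 54 mm behind the grasp point. The pads swing forward as they close: fully open they stand 13 mm farther back than shut.
Start: joints at [1.276, 0.689, -0.195, 1.565, 0.157, 0.902, -0.215], TCP at [201.847, -591.534, 228.217] pointing down, gripper open.
Joint ranges: [-3.01, 3.01], [-0.46, 2.08], [-1.47, 1.51], [0.13, 2.56], [-1, 4.14], [0.04, 2.09], [-2.66, 2.66]. Speed limits (rad/s): [2.57, 2.57, 3.14, 3.14, 3.14, 3.14, 3.14].

## Interface

Orientations are given as a 3x3 rotation matrix whose columns are the frame's x, y, z axes.
In Python, from workcell import readout, viewer, ticket gives the robot as it stands.
- The arm moves only by the tool drive_tool, never from a script. Its argument "moves" is a list that holds one entry, the list of rows, each a list of 7 numbers: the shift along the tool's x, y, z in units of 0.5 m (1.0 is 0.5 m), then the turn, a rotation vector about the tool's x, y, z in units of pi/2 rad (1.0 is pi/2 rad), then the opening, from 0 (shut) to 1 (fully open). A call has 1 to 20 rows; each row is the pose to reach, as a shift and turn from the pose commanded when the call began, along the tool's axes at that moment; what a row does not reach only later rows make up. A row lasts 1/8 s, in which the tool goes at most 62.5 mm and 10.7 degrees, less where a joint would pass 70% of its speed; a pose out of reach is approached as far as the arm can. A call with a number of a shift or a turn outside -1 to 1 is refused whole. A call with a gripper value outside its range is refused whole. The fingers move at their own pace and stop on an object; "force" is the grip in N (left out, the last holds). Time passes only in rows, so rows that repeat a pose let the fingers close. It gives the time, the measured TCP pose, the force, the opening and the grip force at its end, in the units of the state.
- readout.state(): the state, without advancing time (a new reading comes with each control period).
- viewer.grab_frame(name): name is "side" or "top"; returns the picture (480x640x3 uint8, blue, green, red); there is no depth.
- viewer.get_calibration(name): a dict with "fx", "fy", "cx", "cy" (pixels), "position" and "attitude" of the camera in the world. Camera axes: x right, y down, z forward; pixel columns grow to the right and rows downward; lengths in mm; the calibration is good to about 2 mm. A picture is of the moment at which its call begins. get_calibration takes no time and is no camera call.
- ticket.job_done(): hands the job in; it is judged then, once.
Trained networks look in the newest picture that a camera, given by its name, has taken for a name from the list of things; names that differ only in an ending like _2 or _b are one class to them, and where a whole thing is asked for, a point or a joint stands for the part that bears it (a point fixed in the world has none). Each returns a list of dicts, best first, with "p" (0 to 1); they miss things now and then, are a little off and sometimes report something else, mostly with a low value. They report only what shows in the picture. A call takes as long as a camera call.
- viewer.spot_in(label, camera): "position" ([x, y, z] in mm, in world coordinates, good to about 4 mm: the middle of the surface that is visible of it).
- viewer.place_of(label, camera): "position" ([x, y, z] in mm, in world coordinates, good to about 4 mm: a listed point, or the origin of a listed thing).
The state is a dict: "clock": time; "joints": joint angles; "qvel": joint speeds; "joint_efforts": joint torques, N m; "ee_pos": TCP position; "orientation": TCP orientation; "wrist_force": force on the tool from outside, world axes, zero at the start; "ft_torque": the same for the moment, N m; "width": opening from 0.0 (shut) to 1.0 (fully open); "finger_force": force on a finger pad.
Only numpy, scipy, OpenCV 4.12 (cv2) and the standard library are available. Lean on these libraries where they do the work, as an engineer would, in place of code of your own. Each camera call takes 0.05 s, during which the arm holds its last target. There are 200 camera calls.

## Working session

There is one attempt and no reset: what is moved stays moved. The work goes in short steps, Python scripts to look and compute and a tool call to move; the robot and the scene stay as the last step left them, time stands still between calls to the robot, and variables do not carry over. Pictures are saved under pics/ and viewed, at most 11 in all, crops included, and the job is handed in when it is done.

Besides the shell and the picture viewer there is one more tool, called after "Emit:" as name([rows], argument=value, ...), one row to a line, values as JSON. drive_tool: Moves the arm, as the interface text tells. Shifts and turns lie within -1 to 1; 1 stands for 0.5 m of shift or pi/2 rad of turn. Its arguments: {"type":"object","properties":{"moves":{"type":"array"},"force":{"type":"number"}},"required":["moves"]}

```bash
mkdir -p pics; python3 - <<'E'
from workcell import readout, viewer
import cv2
s=readout.state();print(s)
for c in("side","top"):
    cv2.imwrite(f"pics/{c}0.png",viewer.grab_frame(c));k=viewer.get_calibration(c);print(c,k)
    for l in("tall_1_mid","short_1_mid","bucket_a_mouth","balance"):
        for d in viewer.place_of(l,c):print(c,l,[round(v) for v in d["position"]],round(d["p"],2))
print(readout.state()["clock"])
E
```

```text
{'clock': 0.0, 'joints': array([ 1.27581784,  0.69000062, -0.19453877,  1.56636527,  0.15732451,
        0.90250004, -0.21509259]), 'qvel': array([-0.00105941,  0.00043878,  0.00036778,  0.00086909,  0.00143133,
       -0.00087615,  0.00050042]), 'joint_efforts': array([ 1.69548343e-04, -5.39604664e+01, -1.26678530e+00, -1.58544570e+01,
        9.11436277e-03,  9.25262924e-03, -1.59356296e-05]), 'ee_pos': array([ 201.54689294, -590.90652763,  227.36864893]), 'orientation': array([[ 9.46395824e-01,  3.23008362e-01, -7.36152225e-04],
       [ 3.23009171e-01, -9.46394260e-01,  1.72643206e-03],
       [-1.39038248e-04, -1.87167202e-03, -9.99998239e-01]]), 'wrist_force': array([-0.28812951,  0.38705134,  0.10743248]), 'ft_torque': array([ 0.05690065,  0.00510475, -0.02640945]), 'finger_force': 0.0, 'width': 0.9997377239945148}
side {'fx': 437.0752185272042, 'fy': 437.0752185272042, 'cx': 326.35063292019083, 'cy': 239.84031115268385, 'position': array([ 271.9334117 , -665.05265019,  786.8929531 ]), 'attitude': array([[ 0.89543628, -0.30813415,  0.32132105],
       [-0.44492562, -0.5945441 ,  0.6697451 ],
       [-0.01533181, -0.74267803, -0.66947314]])}
side tall_1_mid [546, -112, 141] 0.63
side short_1_mid [592, -107, 128] 0.72
side bucket_a_mouth [546, -109, 124] 0.94
side balance [535, 3, 3] 0.91
top {'fx': 563.0636326596956, 'fy': 563.0636326596956, 'cx': 326.2702103974849, 'cy': 238.3341688053454, 'position': array([ 416.30202392,   12.80623443, 1556.93239703]), 'attitude': array([[-0.02885181, -0.99261886,  0.11779379],
       [-0.99954184,  0.02972799,  0.00568767],
       [-0.00914746, -0.11757572, -0.99302179]])}
top tall_1_mid [547, -113, 137] 0.45
top tall_1_mid [543, -114, 122] 0.34
top short_1_mid [588, -107, 130] 0.69
top bucket_a_mouth [544, -115, 122] 0.7
top bucket_a_mouth [419, -129, 3] 0.34
top balance [537, 8, 1] 0.76
0.5
```

View pics/side0.png

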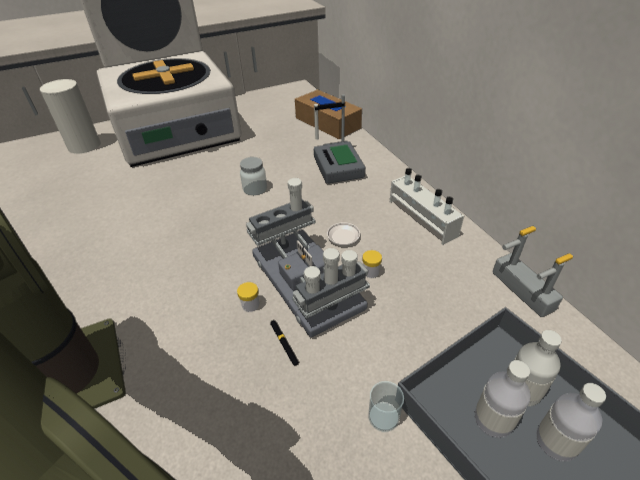

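View pics/top0.png

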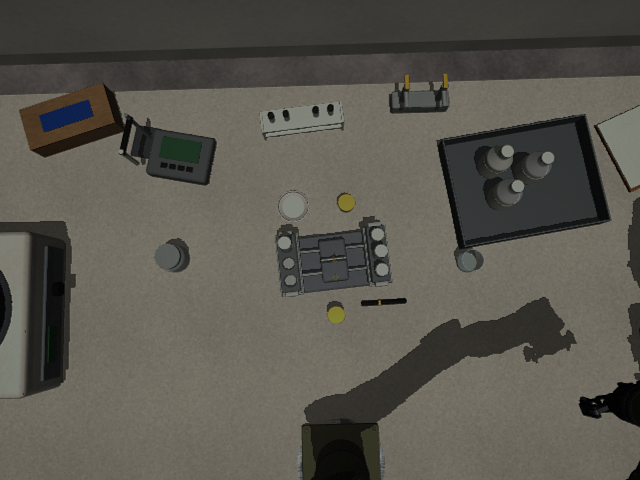

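```bash
python3 - <<'E'
import cv2,numpy as np
a=cv2.imread("pics/side0.png")[170:320,240:380];b=cv2.imread("pics/top0.png")[215:305,265:400]
cv2.imwrite("pics/c0.png",np.hstack([cv2.resize(a,(560,600),interpolation=2)]))
cv2.imwrite("pics/c1.png",cv2.resize(b,(810*98//100//1,540),interpolation=2)[:,:794])
E
```

```text
(no output)
```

View pics/c0.png

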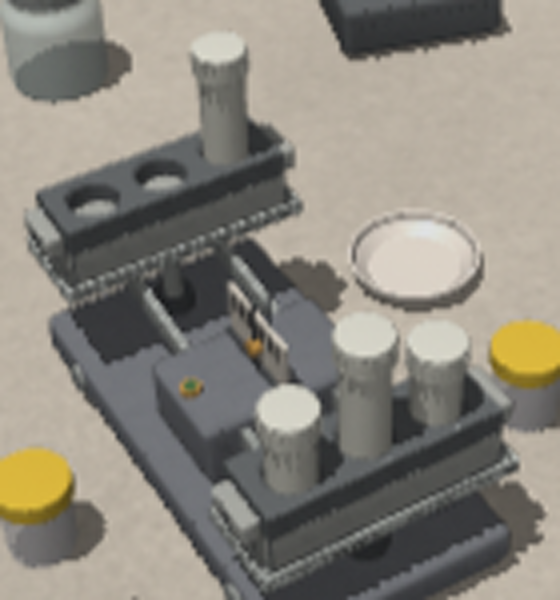

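View pics/c1.png

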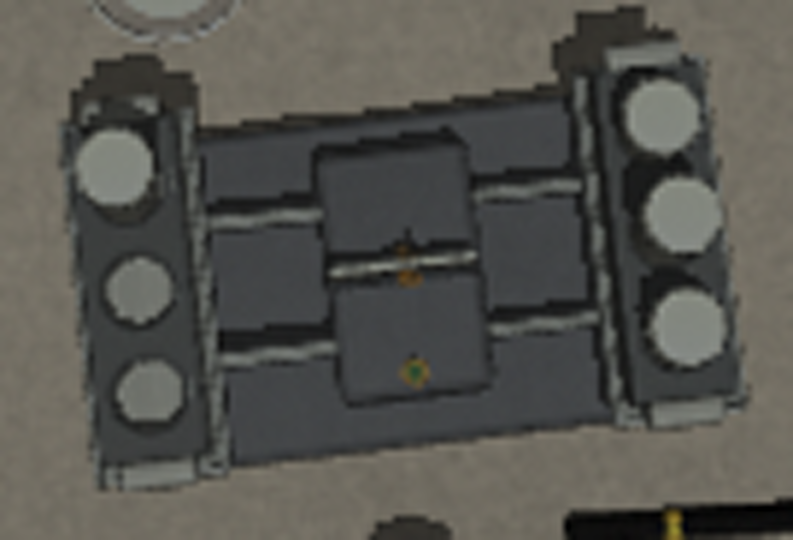

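```bash
cat > h.py <<'E'
import numpy as np
from workcell import viewer,readout
K={c:viewer.get_calibration(c) for c in("side","top")}
def proj(P,c):
    k=K[c];q=np.asarray(k["attitude"]).T@(np.asarray(P)-k["position"]);return np.array([k["fx"]*q[0]/q[2]+k["cx"],k["fy"]*q[1]/q[2]+k["cy"]])
def ray(uv,c,z):
    k=K[c];d=np.asarray(k["attitude"])@[(uv[0]-k["cx"])/k["fx"],(uv[1]-k["cy"])/k["fy"],1];o=k["position"];return o+d*(z-o[2])/d[2]
E
python3 - <<'E'
from h import *
from scipy.optimize import least_squares as ls
S=lambda u,v:np.array([(u+.5)/4-.5+240,(v+.5)/4-.5+170])
T=lambda u,v:np.array([(u+.5)/5.874-.5+265,(v+.5)/6-.5+215])
D={"R":[(-44,168,S(289,410),T(687,328)),(0,196,S(366,335),T(681,216)),(44,168,S(438,344),T(661,116))],
"L":[(-44,142,S(94,201),T(149,391)),(0,142,S(161,175),T(139,290)),(44,216,S(220,50),T(115,166))]}
for b,y0 in(("R",-115),("L",115)):
    for x,z,s,t in D[b]:
        r=ls(lambda P:np.r_[proj(P,"side")-s,proj(P,"top")-t],[540,y0,z])
        print(b,x,"tri",r.x.round(1),"side",ray(s,"side",z).round(1),"top",ray(t,"top",z).round(1))
    f=lambda p:np.concatenate([np.r_[proj([p[0]+x*np.cos(p[2]),p[1]+x*np.sin(p[2]),z],"side")-s,proj([p[0]+x*np.cos(p[2]),p[1]+x*np.sin(p[2]),z],"top")-t] for x,z,s,t in D[b]])
    r=ls(f,[540,y0,0]);print(b,r.x.round(3),r.fun.round(1))
s=readout.state();print(s["ee_pos"],s["clock"])
E
```

```text
R -44 tri [ 502.1 -114.1  164.6] side [ 501.9 -117.3  168. ] top [ 500.2 -113.3  168. ]
R 0 tri [ 546.1 -111.   193.6] side [ 546.3 -113.5  196. ] top [ 543.9 -110.1  196. ]
R 44 tri [ 589.9 -106.6  164.3] side [ 588.8 -110.1  168. ] top [ 588.3 -105.8  168. ]
R [ 5.45291e+02 -1.11660e+02  8.60000e-02] [-0.6 -0.6  0.9 -0.5 -0.9 -0.4  0.6 -0.6 -0.4 -0.7  0.8 -0.3]
L -44 tri [482.7 115.3 137.7] side [481.6 110.1 142. ] top [482.2 115.1 142. ]
L 0 tri [525.8 118.4 139. ] side [525.4 114.6 142. ] top [524.7 118.5 142. ]
L 44 tri [570.3 121.7 212.2] side [569.3 116.3 216. ] top [568.9 121.7 216. ]
L [5.25677e+02 1.16904e+02 7.60000e-02] [-0.4 -0.9  0.6  0.2 -0.2 -0.6  0.6 -0.4 -0.6 -0.9  0.6 -0.3]
[ 201.82544099 -591.50501034  228.18389115] 0.5
```

Emit:
drive_tool([
  [[0.875, -0.709, -0.014, 0, 0, 0.158, 0.7], [0.875, -0.709, -0.014, 0, 0, 0.158, 0.7], [0.875, -0.709, -0.014, 0, 0, 0.158, 0.7], [0.875, -0.709, -0.014, 0, 0, 0.158, 0.7], [0.875, -0.709, -0.014, 0, 0, 0.158, 0.7], [0.875, -0.709, -0.014, 0, 0, 0.158, 0.7], [0.875, -0.709, -0.014, 0, 0, 0.158, 0.7], [0.875, -0.709, -0.014, 0, 0, 0.158, 0.7], [0.875, -0.709, -0.014, 0, 0, 0.158, 0.7], [0.875, -0.709, -0.014, 0, 0, 0.158, 0.7], [0.875, -0.709, -0.014, 0, 0, 0.158, 0.7], [0.875, -0.709, -0.014, 0, 0, 0.158, 0.7], [0.875, -0.709, -0.014, 0, 0, 0.158, 0.7], [0.875, -0.709, -0.014, 0, 0, 0.158, 0.7]],
], force=30)

```text
clock: 2.25
ee_pos: [501.1, -115.6, 235.3]
orientation: [[0.997, 0.079, 0.0], [0.079, -0.997, -0.0], [-0.0, 0.0, -1.0]]
wrist_force: [0.1, -0.3, -0.2]
width: 0.703
finger_force: 0.0
```

```bash
python3 - <<'E'
from h import *
import cv2
a=viewer.grab_frame("side");s=readout.state();print(s["clock"],s["ee_pos"],s["orientation"].round(3),s["width"])
c=cv2.resize(a[180:310,230:400],(765,585),interpolation=2)
def m(P,col):
    u=proj(P,"side");cv2.circle(c,(int((u[0]-230)*4.5),int((u[1]-180)*4.5)),4,col,-1)
p=s["ee_pos"];m(p+[0,0,-25],(0,0,255));m([501.3,-114.7,168],(0,255,0))
Y=s["orientation"][:,1]
for g in(-30,30): m(p+g*Y+[0,0,-25],(255,0,255))
cv2.imwrite("pics/s1.png",c)
E
```

```text
2.3 [ 501.17077804 -115.38603484  235.23774294] [[ 0.997  0.079 -0.   ]
 [ 0.079 -0.997 -0.   ]
 [-0.     0.    -1.   ]] 0.7002860805024919
```

View pics/s1.png

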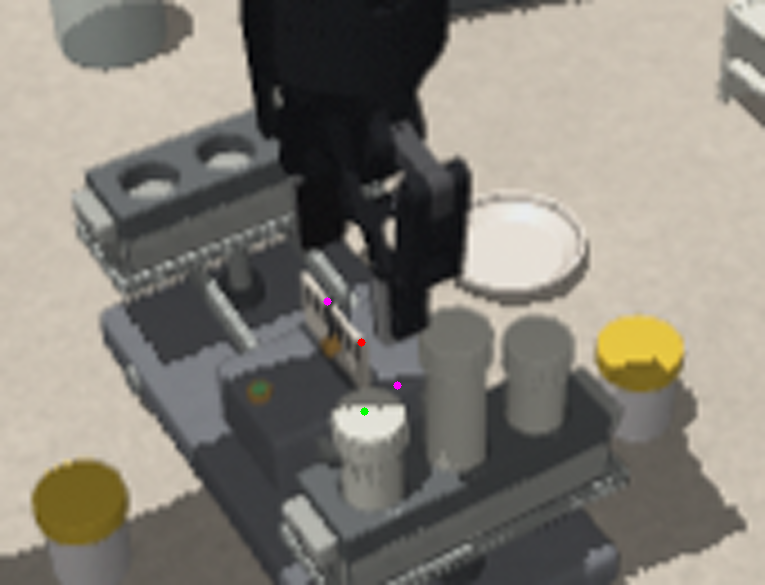

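Emit:
drive_tool([
  [[0, 0, 0.08, 0, 0, 0, 0.7], [0, 0, 0.142, 0, 0, 0, 0.7], [0, 0, 0.142, 0, 0, 0, 0.7], [0, 0, 0.142, 0, 0, 0, 0.7]],
], force=25)

```text
clock: 2.8
ee_pos: [502.1, -115.0, 165.1]
orientation: [[0.997, 0.08, 0.001], [0.08, -0.997, -0.0], [0.001, 0.0, -1.0]]
wrist_force: [-0.0, -0.3, -0.2]
width: 0.7
finger_force: 0.0
```

```bash
python3 - <<'E'
from h import *
import cv2
a=viewer.grab_frame("side");b=viewer.grab_frame("top");s=readout.state();print(s["clock"],s["ee_pos"],s["width"])
A=cv2.resize(a[200:300,270:370],(500,500),interpolation=2)
B=cv2.resize(b[220:290,355:415],(300,350),interpolation=2)
c=np.zeros((500,800,3),np.uint8);c[:,:500]=A;c[:350,500:]=B;cv2.imwrite("pics/s2.png",c)
E
```

```text
2.9 [ 502.4518163  -114.97841712  165.51764869] 0.7017756125133259
```

View pics/s2.png

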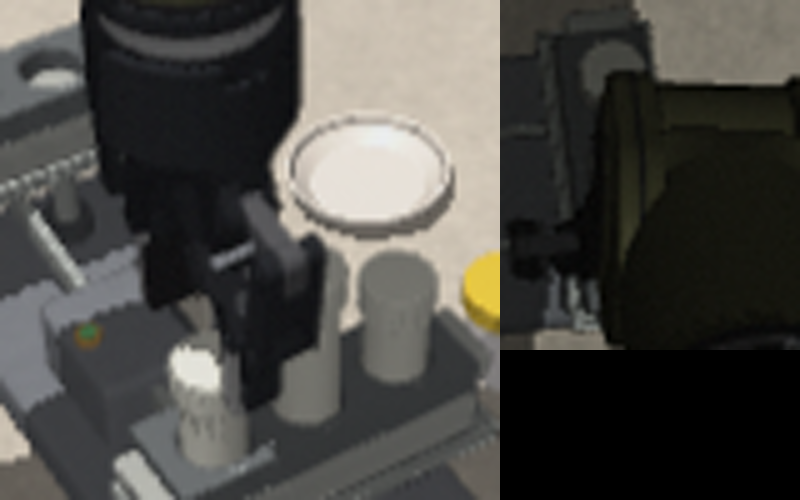

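```bash
python3 - <<'E'
from h import *
import cv2
s=readout.state();p=s["ee_pos"];X,Y=s["orientation"][:,0],s["orientation"][:,1]
c=cv2.imread("pics/s2.png")[:,:500]
def m(P,col):
    u=(proj(P,"side")-[270,200]+.5)*5;cv2.circle(c,tuple(int(v) for v in u),3,col,-1);return u.round()
for z in(-20,-12):
  for g in(-30,30):
    for x in(-11,11): print(z,g,x,m(p+g*Y+x*X+[0,0,z],(255,0,255)))
for P in([501.3,-114.7,168],[501.3,-114.7,164.6]): print(m(P,(0,255,0)))
cv2.imwrite("pics/s3.png",c)
E
```

```text
-20 -30 -11 [153. 362.]
-20 -30 11 [200. 342.]
-20 30 -11 [226. 457.]
-20 30 11 [275. 435.]
-12 -30 -11 [152. 349.]
-12 -30 11 [199. 328.]
-12 30 -11 [226. 443.]
-12 30 11 [275. 421.]
[208. 359.]
[208. 365.]
```

View pics/s3.png

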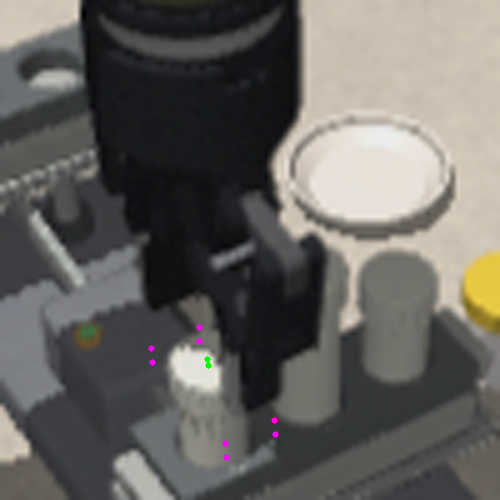

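```bash
python3 - <<'E'
from h import *
import cv2
b=viewer.grab_frame("top");b0=cv2.imread("pics/top0.png");cv2.imwrite("pics/topfull.png",b)
s=readout.state();p=s["ee_pos"]
R=np.array([[.9464,.323,0],[.323,-.9464,0],[0,0,-1.]])
def crop(im,u0,v0,w,h,k,pts):
    c=cv2.convertScaleAbs(cv2.resize(im[v0:v0+h,u0:u0+w],(w*k,h*k),interpolation=2),alpha=2.5,beta=10)
    for P,col in pts:
        u=(proj(P,"top")-[u0,v0]+.5)*k;cv2.circle(c,tuple(int(v) for v in u),3,col,-1)
    return c
p0=np.array([201.8,-591.5,228.2]);M=(255,0,255)
c0=crop(b0,560,370,80,90,5,[(p0+g*R[:,1]+[0,0,-12],M) for g in(-42,0,42)])
Y=s["orientation"][:,1]
c1=crop(b,335,220,80,90,5,[(p+g*Y+[0,0,-12],M) for g in(-30,0,30)]+[([501.3,-114.7,168],(0,255,0))])
cv2.imwrite("pics/t4.png",np.hstack([c0,c1]));print(s["clock"],c0.shape,c1.shape)
E
```

```text
2.95 (450, 400, 3) (450, 400, 3)
```

View pics/t4.png

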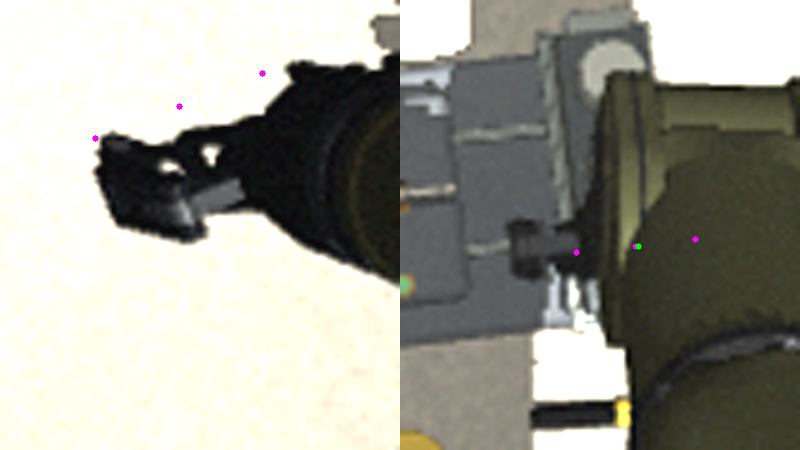

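Emit:
drive_tool([
  [[0, 0, 0, 0, 0, 0, 0.45], [0, 0, 0, 0, 0, 0, 0.45], [0, 0, 0, 0, 0, 0, 0.41], [0, 0, 0, 0, 0, 0, 0.41], [0, 0, 0, 0, 0, 0, 0.35], [0, 0, 0, 0, 0, 0, 0.35]],
], force=20)

```text
clock: 3.7
ee_pos: [501.4, -114.6, 164.2]
orientation: [[0.997, 0.081, -0.0], [0.081, -0.997, 0.0], [-0.0, -0.0, -1.0]]
wrist_force: [-0.3, 0.9, -0.5]
width: 0.35
finger_force: 0.2
```

Emit:
drive_tool([
  [[0, 0, 0, 0, 0, 0, 0.3], [0, 0, 0, 0, 0, 0, 0.3]],
], force=20)

```text
clock: 3.95
ee_pos: [501.4, -114.6, 164.2]
orientation: [[0.997, 0.081, 0.0], [0.081, -0.997, 0.0], [0.0, -0.0, -1.0]]
wrist_force: [0.6, 1.1, 0.1]
width: 0.302
finger_force: 0.4
```

```bash
python3 - <<'E'
from h import *
import cv2
a=viewer.grab_frame("side");s=readout.state();p=s["ee_pos"];X,Y=s["orientation"][:,0],s["orientation"][:,1]
k=6;o=np.array([275,205])
c=cv2.convertScaleAbs(cv2.resize(a[205:300,275:365],None,fx=k,fy=k,interpolation=2),alpha=1.4,beta=30)
for g in(-16,16):
  for x in(-11,11):
    for z in(-22,0):
      u=(proj(p+g*Y+x*X+[0,0,z],"side")-o+.5)*k;cv2.circle(c,tuple(int(v) for v in u),3,(255,0,255) if g>0 else (255,255,0),-1)
cv2.imwrite("pics/s5.png",c);print(s["clock"],s["width"],p,s["wrist_force"])
E
```

```text
4.0 0.3000637938502357 [ 501.4440309  -114.63435254  164.21069035] [-0.47019852  0.49324674  0.80288348]
```

View pics/s5.png

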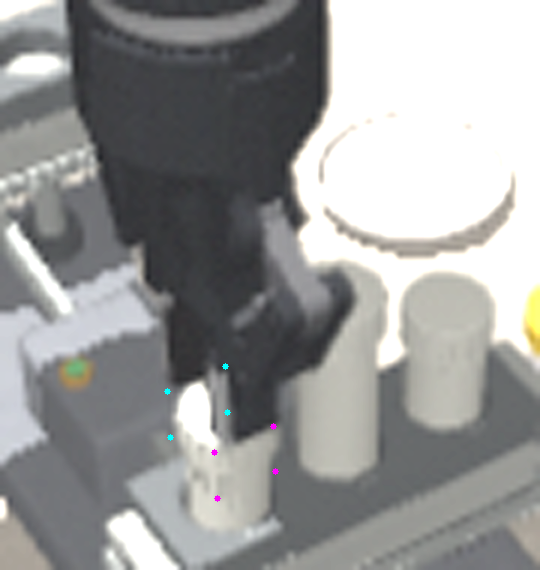

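Emit:
drive_tool([
  [[0, 0, 0, 0, 0, 0, 0.6], [0, 0, 0, 0, 0, 0, 0.6], [0, 0, 0, 0, 0, 0, 0.6], [0, 0, 0.012, 0, 0, 0, 0.6], [0, 0, 0.024, 0, 0, 0, 0.6], [0, 0, 0.024, 0, 0, 0, 0.6], [0, 0, 0.024, 0, 0, 0, 0.42], [0, 0, 0.024, 0, 0, 0, 0.42], [0, 0, 0.024, 0, 0, 0, 0.33], [0, 0, 0.024, 0, 0, 0, 0.33]],
], force=20)

```text
clock: 5.25
ee_pos: [501.6, -114.9, 152.4]
orientation: [[0.997, 0.08, 0.0], [0.08, -0.997, -0.0], [0.0, 0.0, -1.0]]
wrist_force: [0.3, 0.2, 1.4]
width: 0.368
finger_force: 20.3
```

Emit:
drive_tool([
  [[0, 0, 0, 0, 0, 0, 0.2], [0, 0, 0, 0, 0, 0, 0.2], [0, 0, -0.008, 0, 0, 0, 0.2], [0, 0, -0.016, 0, 0, 0, 0.2], [0, 0, -0.024, 0, 0, 0, 0.2], [0, 0, -0.032, 0, 0, 0, 0.2], [0, 0, -0.04, 0, 0, 0, 0.2], [0, 0, -0.048, 0, 0, 0, 0.2], [0, 0, -0.056, 0, 0, 0, 0.2], [0, 0, -0.064, 0, 0, 0, 0.2]],
], force=45)

```text
clock: 6.5
ee_pos: [501.5, -114.8, 184.6]
orientation: [[0.997, 0.081, 0.0], [0.081, -0.997, -0.0], [0.0, 0.0, -1.0]]
wrist_force: [0.0, -0.9, -1.1]
width: 0.348
finger_force: 45.1
```

Emit:
drive_tool([
  [[0, 0, -0.03, 0, 0, 0, 0.2], [0, 0, -0.06, 0, 0, 0, 0.2], [0, 0, -0.093, 0, 0, 0, 0.2], [0, -0.08, -0.093, 0, 0, 0, 0.2], [0, -0.17, -0.093, 0, 0, 0, 0.2], [0, -0.26, -0.093, 0, 0, 0, 0.2], [0, -0.35, -0.093, 0, 0, 0, 0.2], [-0.002, -0.42, -0.093, 0, 0, 0, 0.2], [-0.002, -0.459, -0.093, 0, 0, 0, 0.2], [-0.002, -0.459, -0.093, 0, 0, 0, 0.2], [-0.002, -0.459, -0.093, 0, 0, 0, 0.2], [-0.002, -0.459, -0.093, 0, 0, 0, 0.2]],
])

```text
clock: 8.0
ee_pos: [482.1, 112.4, 230.7]
orientation: [[0.997, 0.078, -0.0], [0.078, -0.997, -0.001], [-0.0, 0.001, -1.0]]
wrist_force: [-0.5, -0.0, 0.4]
width: 0.349
finger_force: 45.2
```

```bash
python3 - <<'E'
from h import *
import cv2
a=viewer.grab_frame("side");b=viewer.grab_frame("top");s=readout.state();p=s["ee_pos"]
print(s["clock"],p,s["width"],s["wrist_force"])
for l in("short_1_mid","tall_1_mid","bucket_a_mouth"):
  for d in viewer.place_of(l,"side"):print(l,[round(v) for v in d["position"]],round(d["p"],2))
k=6;o=np.array([215,150])
c=cv2.resize(a[150:250,215:345],None,fx=k,fy=k,interpolation=2)
for P,col in((p+[0,0,-66],(255,0,255)),(p,(255,0,255)),([481.8,113.6,140],(0,255,0)),([481.8,113.6,160],(0,255,0))):
  u=(proj(P,"side")-o+.5)*k;cv2.circle(c,tuple(int(v) for v in u),3,col,-1)
cv2.imwrite("pics/s6.png",c)
E
```

```text
8.1 [482.07375674 112.82216028 230.71048578] 0.35099611623243665 [ 0.57026891 -0.62585723 -0.25444562]
short_1_mid [593, -105, 132] 0.6
short_1_mid [425, -131, 2] 0.53
tall_1_mid [547, -111, 141] 0.76
bucket_a_mouth [546, -108, 123] 0.7
```

View pics/s6.png

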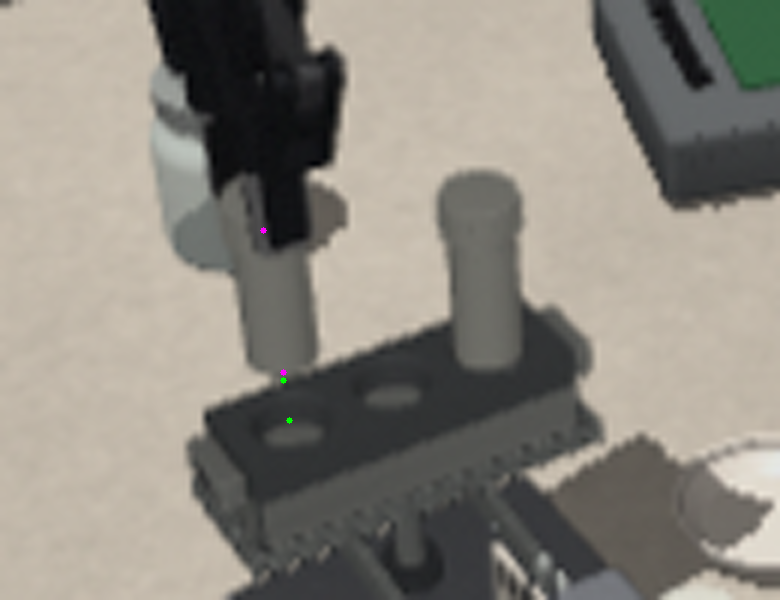

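Emit:
drive_tool([
  [[0, 0, 0.03, 0, 0, 0, 0.2], [0, 0, 0.04, 0, 0, 0, 0.2], [0, 0, 0.05, 0, 0, 0, 0.2], [0, 0, 0.06, 0, 0, 0, 0.2], [0, 0, 0.07, 0, 0, 0, 0.2], [0, 0, 0.08, 0, 0, 0, 0.2], [0, 0, 0.09, 0, 0, 0, 0.2]],
])

```text
clock: 9.12
ee_pos: [482.0, 113.9, 185.4]
orientation: [[0.997, 0.081, 0.0], [0.081, -0.997, -0.0], [0.0, 0.0, -1.0]]
wrist_force: [-0.0, -0.6, 0.6]
width: 0.347
finger_force: 45.2
```

Emit:
drive_tool([
  [[0, 0, 0.008, 0, 0, 0, 0.2], [0, 0, 0.016, 0, 0, 0, 0.2], [0, 0, 0.024, 0, 0, 0, 0.2], [0, 0, 0.032, 0, 0, 0, 0.2], [0, 0, 0.04, 0, 0, 0, 0.2], [0, 0, 0.046, 0, 0, 0, 0.2], [0, 0, 0.046, 0, 0, 0, 0.2]],
])

```text
clock: 10.0
ee_pos: [481.6, 113.7, 162.4]
orientation: [[0.997, 0.08, -0.001], [0.08, -0.997, -0.001], [-0.001, 0.0, -1.0]]
wrist_force: [-0.4, -1.0, -0.0]
width: 0.356
finger_force: 45.2
```

Emit:
drive_tool([
  [[0, 0, 0.004, 0, 0, 0, 0.2], [0, 0, 0.008, 0, 0, 0, 0.2], [0, 0, 0.012, 0, 0, 0, 0.2], [0, 0, 0.016, 0, 0, 0, 0.2], [0, 0, 0.016, 0, 0, 0, 0.2]],
])

```text
clock: 10.62
ee_pos: [482.1, 114.1, 154.7]
orientation: [[0.997, 0.081, 0.0], [0.081, -0.997, 0.0], [0.0, -0.0, -1.0]]
wrist_force: [-0.4, 1.0, 2.8]
width: 0.351
finger_force: 45.5
```

Emit:
drive_tool([
  [[0, 0, 0.003, 0, 0, 0, 0.2], [0, 0, 0.006, 0, 0, 0, 0.2], [0, 0, 0.008, 0, 0, 0, 0.2], [0, 0, 0.008, 0, 0, 0, 0.2]],
])

```text
clock: 11.12
ee_pos: [482.4, 114.2, 151.0]
orientation: [[0.997, 0.081, 0.001], [0.081, -0.997, 0.0], [0.001, -0.0, -1.0]]
wrist_force: [-0.5, 1.2, 6.0]
width: 0.351
finger_force: 45.8
```

Emit:
drive_tool([
  [[0, 0, 0.003, 0, 0, 0, 0.2], [0, 0, 0.006, 0, 0, 0, 0.2], [0, 0, 0.006, 0, 0, 0, 0.2]],
])

```text
clock: 11.5
ee_pos: [482.2, 114.1, 147.9]
orientation: [[0.997, 0.081, 0.001], [0.081, -0.997, 0.0], [0.001, -0.0, -1.0]]
wrist_force: [-0.1, 1.8, 5.7]
width: 0.351
finger_force: 45.8
```

Emit:
drive_tool([
  [[0, 0, 0.003, 0, 0, 0, 0.2], [0, 0, 0.006, 0, 0, 0, 0.2], [0, 0, 0.006, 0, 0, 0, 0.2]],
])

```text
clock: 11.88
ee_pos: [482.2, 114.1, 145.0]
orientation: [[0.997, 0.081, 0.001], [0.081, -0.997, 0.0], [0.001, -0.0, -1.0]]
wrist_force: [-0.6, 1.5, 8.2]
width: 0.351
finger_force: 45.9
```

Emit:
drive_tool([
  [[0, 0, 0.003, 0, 0, 0, 0.2], [0, 0, 0.006, 0, 0, 0, 0.2], [0, 0, 0.008, 0, 0, 0, 0.2], [0, 0, 0.008, 0, 0, 0, 0.2]],
])

```text
clock: 12.38
ee_pos: [482.2, 114.1, 141.3]
orientation: [[0.997, 0.081, 0.001], [0.081, -0.997, 0.0], [0.001, -0.0, -1.0]]
wrist_force: [-1.1, 1.1, 10.0]
width: 0.351
finger_force: 46.2
```

Emit:
drive_tool([
  [[0, 0, 0.003, 0, 0, 0, 0.2], [0, 0, 0.006, 0, 0, 0, 0.2], [0, 0, 0.007, 0, 0, 0, 0.2], [0, 0, 0.007, 0, 0, 0, 0.2]],
])

```text
clock: 12.88
ee_pos: [482.3, 114.1, 138.1]
orientation: [[0.997, 0.081, 0.001], [0.081, -0.997, 0.0], [0.001, -0.0, -1.0]]
wrist_force: [-2.2, 0.4, 13.6]
width: 0.349
finger_force: 46.4
```

Emit:
drive_tool([
  [[0, 0, -0.007, 0, 0, 0, 0.2], [0, 0, -0.014, 0, 0, 0, 0.2], [0, 0, -0.021, 0, 0, 0, 0.2], [0, 0, -0.028, 0, 0, 0, 0.2], [0, 0, -0.034, 0, 0, 0, 0.2], [0, 0, -0.04, 0, 0, 0, 0.2], [0, 0, -0.04, 0, 0, 0, 0.2], [0, 0, -0.04, 0, 0, 0, 0.2]],
])

```text
clock: 13.88
ee_pos: [481.9, 114.0, 157.1]
orientation: [[0.997, 0.081, -0.0], [0.081, -0.997, 0.0], [-0.0, -0.0, -1.0]]
wrist_force: [0.5, 2.9, 0.0]
width: 0.35
finger_force: 45.3
```

Emit:
drive_tool([
  [[0, 0, 0, 0, 0, 0, 0.5], [0, 0, 0, 0, 0, 0, 0.65], [0, 0, 0, 0, 0, 0, 0.65], [0, 0, 0, 0, 0, 0, 0.65], [0, 0, -0.03, 0, 0, 0, 0.65], [0, 0, -0.1, 0, 0, 0, 0.65], [0, 0, -0.2, 0, 0, 0, 0.65], [0, -0.1, -0.24, 0, 0, 0, 0.65], [0, -0.2, -0.24, 0, 0, 0, 0.65], [0, -0.3, -0.24, 0, 0, 0, 0.65], [0, -0.4, -0.24, 0, 0, 0, 0.65], [0, -0.45, -0.24, 0, 0, 0, 0.65], [0, -0.45, -0.24, 0, 0, 0, 0.65], [0, -0.45, -0.24, 0, 0, 0, 0.65], [0, -0.45, -0.24, 0, 0, 0, 0.65], [0, -0.45, -0.24, 0, 0, 0, 0.65]],
])

```text
clock: 15.88
ee_pos: [464.3, 337.0, 277.3]
orientation: [[0.997, 0.079, 0.0], [0.079, -0.997, -0.0], [0.0, 0.0, -1.0]]
wrist_force: [-0.2, 0.0, -0.2]
width: 0.65
finger_force: 0.0
```

```bash
python3 - <<'E'
from h import *
import cv2
a=viewer.grab_frame("side");b=viewer.grab_frame("top");s=readout.state();print(s["clock"],s["ee_pos"])
for c in("side","top"):
 for l in("short_1_mid","tall_1_mid","bucket_a_mouth"):
  for d in viewer.place_of(l,c):print(c,l,[round(v) for v in d["position"]],round(d["p"],2))
A=cv2.resize(a[170:310,235:375],(560,560),interpolation=2)
B=cv2.resize(b[215:305,265:400],(540,360),interpolation=2)
cv2.imwrite("pics/s7.png",A);cv2.imwrite("pics/t7.png",B);cv2.imwrite("pics/sf7.png",a);cv2.imwrite("pics/tf7.png",b)
E
```

```text
15.975 [464.06526568 337.58508421 277.29506374]
side short_1_mid [591, -103, 137] 0.92
side short_1_mid [484, 115, 135] 0.49
side short_1_mid [532, 4, 2] 0.45
side tall_1_mid [546, -111, 152] 0.72
side tall_1_mid [485, 116, 137] 0.4
side bucket_a_mouth [544, -109, 135] 0.9
top short_1_mid [693, -30, 0] 0.72
top short_1_mid [525, -362, 0] 0.55
top tall_1_mid [547, -108, 149] 0.65
top tall_1_mid [571, 123, 151] 0.62
top bucket_a_mouth [547, -112, 132] 0.66
top bucket_a_mouth [588, -105, 139] 0.23
```

View pics/s7.png

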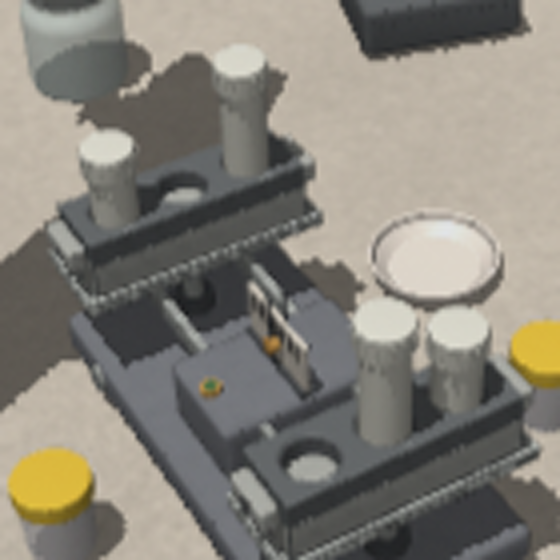

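```bash
python3 - <<'E'
from h import *
for n,b,x,z,uv in(("Ls",(525.7,116.9,.076),-44,178,(107,147)),("Lt",(525.7,116.9,.076),44,206,(240,62)),("Rt",(545.3,-111.7,.086),0,206,(386,318)),("Rs",(545.3,-111.7,.086),44,178,(459,327))):
  f=lambda z:(proj([b[0]+x*np.cos(b[2]),b[1]+x*np.sin(b[2]),z],"side")-[235,170]+.5)*4
  print(n,f(z).round(),f(z+6).round(),uv)
E
```

```text
Ls [106. 149.] [105. 141.] (107, 147)
Lt [239.  61.] [239.  53.] (240, 62)
Rt [383. 319.] [383. 310.] (386, 318)
Rs [457. 327.] [458. 319.] (459, 327)
```

Emit:
drive_tool([
  [[0, 0, 0, 0, 0, 0, 0.65], [0, 0, 0, 0, 0, 0, 0.65], [0, 0, 0, 0, 0, 0, 0.65], [0, 0, 0, 0, 0, 0, 0.65], [0, 0, 0, 0, 0, 0, 0.65], [0, 0, 0, 0, 0, 0, 0.65], [0, 0, 0, 0, 0, 0, 0.65], [0, 0, 0, 0, 0, 0, 0.65], [0, 0, 0, 0, 0, 0, 0.65], [0, 0, 0, 0, 0, 0, 0.65]],
])

```text
clock: 17.52
ee_pos: [463.9, 338.2, 277.2]
orientation: [[0.997, 0.08, 0.0], [0.08, -0.997, -0.0], [0.0, 0.0, -1.0]]
wrist_force: [-0.5, 0.6, 0.8]
width: 0.649
finger_force: 0.0
```

```bash
python3 - <<'E'
from workcell import viewer,ticket
import cv2,numpy as np
a=viewer.grab_frame("side").astype(int);b=cv2.imread("pics/sf7.png").astype(int)
print(np.abs(a-b)[170:310,235:375].max(2).__gt__(25).sum())
print(ticket.job_done())
E
```

```text
23
the job is handed in; nothing more can be done
None
```

I moved one short tube from the heavier right bucket to the near hole of the left bucket and pressed it home at about 14 N. The last camera check showed the pans level and still, and I handed the job in at about 17.6 s; the hand-in gave no verdict.

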